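# Load label roll, hold tension arm for threading

### The job

Load the roll of date labels onto the label dispenser's upright spindle, all the way down on its small plate, and let go of it. Then take the dispenser's sprung tension arm by the roller at its end, swing it forward against its spring as far as its stop, and finish while still holding it there with the gripper, so that I can thread the label strip. Leave everything else where it stands.

Things in the scene. Friction and masses are not known exactly. Their poses are not given: they have to be found in the camera images.
- label_roll: The roll of date labels: cream paper roll on a card core, lying flat (axis upright), 68 mm across, 35 mm high, open bore 37 mm wide through its middle, 80 to 150 g. It is the smaller of the two rolls. Origin: centre of its underside; z up along its axis. It lies on the table at one of three places that it swaps with the tape roll and the empty sauce pot.
- dispenser: Label dispenser, fixed: grey base 140 (x) x 270 mm (y), top 14 mm up. Origin: centre of the base at table height; its front is -x (to the robot, turned up to 0.35 rad). In mm: spindle (0, 85), arm pivot (40, -10), guide post 13 wide, 93 high at (-45, 18), peel plate 86 high near (-54, -121), brake knob 31 high at (47, 50), two stop pins beside the arm, 60 high.
- spindle_seat (a point): Centre of the upper face of the spindle's round plate, 48 mm above the table, where the roll's underside comes to rest. The plate is 54 mm across, so narrower than the roll. Out of it stands a black hub 32 mm across that tapers from 25 mm above the plate to 15 mm across at its top, 40 mm above the plate. Plate and hub turn freely together.
- pivot_axis (a point): Point on the tension arm's upright pivot axis, at the height of the roller's middle (81 mm above the table).
- tension_roller: Upright white roller at the free end of the tension arm, the part to grip or push: 20 mm across, 46 mm high (58 to 104 mm above the table), free to spin on its pin, with a flange 26 mm across on its lowest 4 mm. Origin: its centre, 81 mm above the table, 95 mm from the pivot axis. The steel arm that carries it is a flat bar 14 mm wide, 48 to 55 mm above the table.
- tension_arm (a joint): Angle of the tension arm about its upright pivot: 0 at rest (held there by its spring, arm pointing to the dispenser's right and slightly back, 70 degrees clockwise from the dispenser's +x), growing clockwise seen from above as the arm swings forward towards the dispenser's front, 1.13 rad at the stop. The spring pulls back with about 2.5 N at the roller at rest and 8 N at the stop, and returns the arm as soon as it is let go.
- tape_roll: Bystander: larger brown roll of packing tape, 92 mm across, 48 mm high, lying flat. Origin: centre of its underside.
- sauce_pot: Bystander: empty round steel sauce pot, 62 mm across, 30 mm high. Origin: centre of its underside.
Not all that is in view belongs to the job. What is shaped like the label_roll but blue or turquoise is not meant.

How it is judged (in metres and radians):
On the way, in this order (a step that is already met when the one before it is completed fails the run):
1. the label roll sits down on the spindle's plate, let go, while the tension arm is still at rest (horizontal distance between label_roll and spindle_seat below 0.005 m and z of label_roll in the frame of spindle_seat between -0.003 and 0.003 m and angle between label_roll's own z axis and vertical below 0.06 rad and contact force between the fingers and label_roll below 0.1 N and value of joint tension_arm below 0.15 rad), for 0.2 s.
2. the tension arm is at its stop, held by the fingers at its roller (value of joint tension_arm above 1.06 rad and contact force between the fingers and tension_roller above 1 N), for 0.2 s.
At the end, for the whole second after the job is handed in: The label roll lies level on the spindle's plate (3 mm in height, 5 mm sideways) and is not touched by the fingers; the tension arm is within 0.07 rad of its stop, still, and the fingers hold it there by its roller with more than 1 N (all of step 2 and horizontal distance between label_roll and spindle_seat below 0.005 m and z of label_roll in the frame of spindle_seat between -0.003 and 0.003 m and angle between label_roll's own z axis and vertical below 0.06 rad and contact force between the fingers and label_roll below 0.1 N and velocity of joint tension_arm between -0.1 and 0.1 rad/s); the arm keeps its last pose, push and grip.
It fails at once if the tape roll or the sauce pot is moved by more than 3 cm (distance of any of tape_roll, sauce_pot from where it was at the start of the episode above 0.03 m).
It also fails if it takes over 53 s, if anything falls off the work surface, if the arm or the gripper's body presses on something with over 40 N, if the wrist force passes 120 N, or if a joint passes its speed limit or range.

### The arm

A 7-joint arm with a two-finger parallel gripper is mounted at the origin on the work surface; the furniture and walls round the work are solid. World frame = base frame: x ahead of the robot, y to its left, z up, the work surface at z = 0. Lengths are in mm, angles in degrees, forces in N, time in s.
With the tool pointing down it reaches from about 400 to 875 mm from the base axis. Payload 19.3 kg.
Tool frame: the origin (TCP) lies on the centre line of the jaws, within the pads' length; the fingertips stand env.tcp_to_tips ahead of it and the grasp point (between the pads) lies 6 mm ahead of it (env.tcp_to_tips is the distance from the TCP to the fingertips, in mm); z points along the fingers, y is the line along which they close (so a half turn about z gives the same grasp; the last joint's range is limited). The gripper opens to 85 mm and grips with 20 to 120 N. Pads are 22 mm wide; open, the fingers measure 114 mm over their backs; the gripper's body (76 mm by 85 mm) begins 54 mm behind the grasp point. The pads swing forward as they close: fully open they stand 13 mm farther back than shut.
Start: joints at [-77.991, 29.874, -2.08, 91.645, 1.215, 58.505, -6.463], TCP at [172.621, 600.681, 256.291] pointing down, gripper open.
Joint ranges: [-166.77, 166.77], [-17.47, 122.26], [-85.68, 81.53], [9.62, 139.38], [-72.42, 252.41], [9.2, 110.78], [-144.41, 144.41]. Speed limits (degrees/s): [108.29, 108.29, 136.94, 136.94, 172.46, 172.46, 172.46].

### API

Orientations are given as a 3x3 rotation matrix whose columns are the frame's x, y, z axes.
In Python, from plant import env gives the robot as it stands. The module is installed in compiled form; this text tells all that it offers.
- The arm moves only by the tool drive_tool, never from a script. Its argument "series" is a list of rows, each a list of 2 entries, a list of its own where there are three numbers: the shift along the world's x, y, z scaled (see below), then the turn about the world's z scaled (see below). In form: [[[tx, ty, tz], turn], ...]. A call has 1 to 20 rows; each row is the pose to reach, as a shift and turn from the pose commanded when the call began, turning the shorter way round; what a row does not reach only later rows make up. The controller multiplies each number of a shift by 0.2 m and each number of a turn by 180 degrees. A row lasts 1/10 s, in which the tool goes at most 50 mm and 8.59 degrees, less where a joint would pass 70% of its speed; a pose out of reach is approached as far as the arm can. A call with a number of a shift or a turn outside -1 to 1 is refused whole. A call with a gripper value outside its range is refused whole. "hand" is the closure, from -1 (fully open) to 1 (shut), set as the call begins (left out, the last holds). The fingers move at their own pace and stop on an object; the grip force is fixed at half the most. Time passes only in rows, so rows that repeat a pose let the fingers close. It gives the time, the measured TCP pose, the force, the opening and the grip force at its end, in the units of the state.
- env.get_obs(): the state, without advancing time (a new reading comes with each control period).
- env.grab_frame(name): name is "side" or "top" or "wrist"; returns a dict with "image" (420x560x3 uint8, red, green, blue), "fx", "fy", "cx", "cy" (pixels), "R" (3x3) and "t" (3): a world point X has camera coordinates R X + t. Camera axes: x right, y down, z forward; pixel columns grow to the right and rows downward; lengths in mm; the calibration is good to about 2 mm. A picture is of the moment at which its call begins. There is no depth.
- env.finish_job(): hands the job in; it is judged then, once.
The state is a dict: "time_s": time; "joints": joint angles; "qvel": joint speeds; "tau": joint torques, N m; "ee_pos": TCP position; "ee_rot": TCP orientation; "wrist_force": force on the tool from outside, world axes, zero at the start; "torque": the same for the moment, N m; "opening": opening from 0.0 (shut) to 1.0 (fully open); "finger_force": force on a finger pad.
Only numpy, scipy, OpenCV 4.12 (cv2) and the standard library are available. Lean on these libraries where they do the work, as an engineer would, in place of code of your own. Each camera call takes 0.05 s, during which the arm holds its last target. There are 200 camera calls.

## Working session

There is one attempt and no reset: what is moved stays moved. The work goes in short steps, Python scripts to look and compute and a tool call to move; the robot and the scene stay as the last step left them, time stands still between calls to the robot, and variables do not carry over. Pictures are saved under pics/ and viewed, at most 10 in all, crops included, and the job is handed in when it is done.

Besides the shell and the picture viewer there is one more tool, called after "Call:" as name(argument=value, ...) on one line, values as JSON. drive_tool: Moves the arm, as the interface text tells. Its arguments: {"type":"object","properties":{"series":{"type":"array","items":{"type":"array"}},"hand":{"type":"number"}},"required":["series"]}

```bash
mkdir -p pics; python3 - <<'E'
from plant import env
import cv2,numpy as np
o=env.get_obs()
print(o['time_s'],o['ee_pos'],np.round(o['ee_rot'],3),o['opening'],env.tcp_to_tips)
for n in ["top","side"]:
    f=env.grab_frame(n); cv2.imwrite(f"pics/{n}0.png",f["image"][:,:,::-1]); print(n,f["fx"],f["cx"],f["cy"],np.round(f["R"],3),f["t"])
E
```

```text
0.0 [172.52535612 600.40216271 255.73924143] [[-0.961  0.276 -0.   ]
 [ 0.276  0.961 -0.001]
 [-0.    -0.001 -1.   ]] 1.0049827854678905 25.0
top 502.4555355274826 279.6456441348776 212.41448063173732 [[-0.014 -1.    -0.02 ]
 [-0.997  0.016 -0.072]
 [ 0.072  0.019 -0.997]] [-155.91860662  523.29269296 1415.90702378]
side 410.7847147949715 275.66350461050615 201.29077687565822 [[ 0.696  0.718 -0.015]
 [ 0.599 -0.592 -0.539]
 [-0.395  0.366 -0.842]] [-242.76816931 -362.97750923 1819.4626371 ]
```

View pics/top0.png

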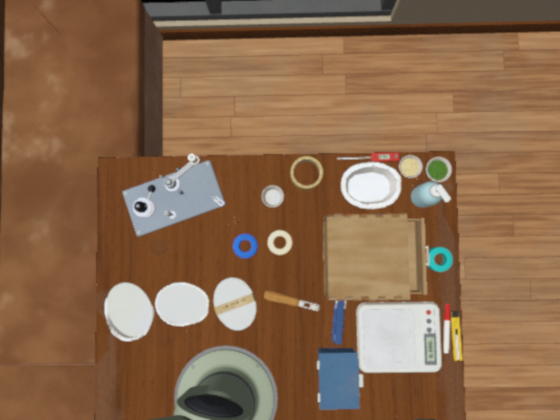

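View pics/side0.png

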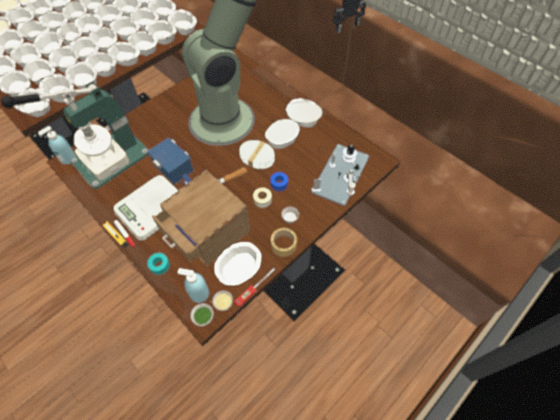

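Candidates in the top view are the cream ring (280,242), blue ring (245,246), turquoise ring (440,259) and the larger brown ring (306,172), which is the tape. The cream ring fits the label roll because it is the smaller one and not blue or turquoise. The pot is at (272,197), and the dispenser is centred near (173,197) with its black hub at (143,207). I'll measure these and confirm in a crop.

```bash
cat > h.py <<'E'
from plant import env
import cv2,numpy as np
def ray(f,u,v):
    R=np.array(f["R"]);t=np.array(f["t"]);c=-R.T@t
    return c,R.T@np.array([(u-f["cx"])/f["fx"],(v-f["cy"])/f["fy"],1])
def onz(f,u,v,z):
    c,d=ray(f,u,v); return c+d*(z-c[2])/d[2]
def tri(*obs):
    A=np.zeros((3,3));b=np.zeros(3)
    for f,u,v in obs:
        c,d=ray(f,u,v);d=d/np.linalg.norm(d);P=np.eye(3)-np.outer(d,d);A+=P;b+=P@c
    return np.linalg.solve(A,b)
def proj(f,X):
    p=np.array(f["R"])@np.array(X)+f["t"]; return f["fx"]*p[0]/p[2]+f["cx"],f["fy"]*p[1]/p[2]+f["cy"]
def blob(mask,near,r):
    m=np.zeros_like(mask);cv2.circle(m,near,r,255,-1);m=m&mask
    c=max(cv2.findContours(m,cv2.RETR_EXTERNAL,cv2.CHAIN_APPROX_NONE)[0],key=cv2.contourArea);return c
E
python3 - <<'E'
from h import *
f=env.grab_frame("top");im=f["image"];hsv=cv2.cvtColor(im,cv2.COLOR_RGB2HSV)
c=blob(cv2.inRange(hsv,(15,20,150),(40,150,255)),(280,242),20)
pts=np.array([onz(f,u,v,35)[:2] for u,v in c[:,0]],np.float32)
print("roll outer",cv2.minEnclosingCircle(pts), cv2.fitEllipse(pts))
base=cv2.inRange(hsv,(95,15,90),(125,120,230))
c=blob(base,(173,197),60);pts=np.array([onz(f,u,v,14)[:2] for u,v in c[:,0]],np.float32)
r=cv2.minAreaRect(pts);print("base",r,cv2.boxPoints(r))
blk=cv2.inRange(hsv,(0,0,0),(180,255,60))
c=blob(blk,(143,207),12);print("hub px",c[:,0].mean(0),cv2.contourArea(c))
a=cv2.resize(im[145:245,115:235],None,fx=5,fy=5,interpolation=3)
b=cv2.resize(im[225:265,225:305],None,fx=3,fy=3,interpolation=3)
cv2.imwrite("pics/cropA.png",a[:,:,::-1]);
W=np.zeros((600,800,3),np.uint8);W[:500,:600]=a;W[480:600,560:800]=b
cv2.imwrite("pics/crop1.png",W[:,:,::-1])
E
```

```text
roll outer ((436.2782897949219, -162.12991333007812), 35.738590240478516) ((436.4316101074219, -162.2146759033203), (68.27974700927734, 69.75946807861328), 4.9502692222595215)
base ((567.8875732421875, 142.4197998046875), (136.49346923828125, 266.3763122558594), 19.038698196411133) [[459.9272   246.05981 ]
 [546.82086   -5.745306]
 [675.84796   38.779785]
 [588.9543   290.5849  ]]
hub px [140.66666667 206.43333333] 39.0
```

View pics/crop1.png

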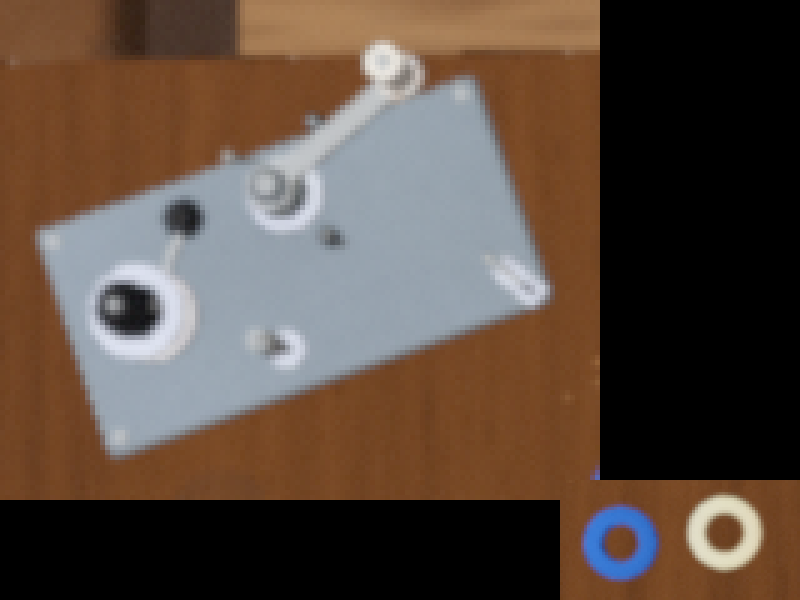

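The crop confirms the label roll: cream ring at (280,242), fitted at 68–70 mm across, next to the blue one, which is not meant. Next I'll check the spindle and roller positions predicted from the base against the pixels.

```bash
python3 - <<'E'
from h import *
f=env.grab_frame("top")
print("plate",onz(f,142.7,207.0,48),"hubtop",onz(f,138.4,206,88),"roller top",onz(f,191.4,157.4,104),"pivot",onz(f,168.6,182.2,75))
a=np.radians(19.04);R=np.array([[np.cos(a),-np.sin(a)],[np.sin(a),np.cos(a)]]);o=np.array([567.9,142.4])
for n,p in dict(sp=(0,85),piv=(40,-10),rol=(40+95*np.cos(np.radians(70)),-10-95*np.sin(np.radians(70))),end=(40+95*np.cos(np.radians(134.75)),-10-95*np.sin(np.radians(134.75))),peel=(-54,-121)).items(): print(n,o+R@p)
E
```

```text
plate [539.92679036 220.16483382  48.        ] hubtop [539.36015632 220.21420441  88.        ] roller top [667.83484266  71.72161469 104.        ] pivot [605.15525721 140.68626623  75.        ]
sp [540.17060542 222.74973974]
piv [608.97392395 145.9962163 ]
rol [668.81088879  72.20910606]
end [567.76137111  60.40109092]
peel [556.32789175  10.40346099]
```

Call:
drive_tool(series=[[[0.2,-0.2,0],-0.04],[[0.4,-0.4,0],-0.08],[[0.6,-0.6,0],-0.12],[[0.8,-0.8,0],-0.16],[[1,-1,0],-0.2],[[1,-1,0],-0.2]])

```text
time_s: 0.8
ee_pos: [374.9, 397.8, 256.5]
ee_rot: [[-0.609, 0.793, 0.001], [0.793, 0.609, -0.001], [-0.001, 0.0, -1.0]]
wrist_force: [0.4, 1.3, 0.2]
opening: 0.999
finger_force: 0.0
```

Call:
drive_tool(series=[[[0.05,-0.25,0],-0.045],[[0.1,-0.5,0],-0.09],[[0.15,-0.75,0],-0.135],[[0.2,-1,0],-0.18],[[0.2,-1,0],-0.21]])

```text
time_s: 1.3
ee_pos: [413.4, 195.2, 256.7]
ee_rot: [[0.009, 1.0, 0.0], [1.0, -0.009, -0.001], [-0.001, 0.0, -1.0]]
wrist_force: [-1.1, 1.0, 0.6]
opening: 0.998
finger_force: 0.0
```

Call:
drive_tool(series=[[[0,-0.25,0],0],[[0,-0.5,0],0],[[0,-0.75,0],0],[[0,-1,0],0],[[0,-1,0],0]])

```text
time_s: 1.8
ee_pos: [412.0, -4.7, 256.6]
ee_rot: [[0.005, 1.0, 0.001], [1.0, -0.005, -0.001], [-0.001, 0.001, -1.0]]
wrist_force: [-1.0, 1.5, -0.4]
opening: 1.0
finger_force: 0.0
```

Call:
drive_tool(series=[[[0.03,-0.2,-0.1],0],[[0.06,-0.4,-0.2],0],[[0.09,-0.6,-0.3],0],[[0.1,-0.7,-0.3],0],[[0.1,-0.8,-0.3],0],[[0.1,-0.8,-0.3],0],[[0.1,-0.8,-0.3],0]])

```text
time_s: 2.5
ee_pos: [432.6, -159.1, 196.2]
ee_rot: [[-0.002, 1.0, -0.0], [1.0, 0.002, 0.0], [0.0, -0.0, -1.0]]
wrist_force: [-0.3, 0.2, 0.4]
opening: 1.0
finger_force: 0.0
```

```bash
python3 - <<'E'
from h import *
f=env.grab_frame("wrist");im=f["image"];cv2.imwrite("pics/w1.png",im[:,:,::-1])
print(env.get_obs()["ee_pos"],env.get_obs()["ee_rot"].round(3) if hasattr(env.get_obs()["ee_rot"],'round') else 0,proj(f,[436.3,-162.2,35]))
E
```

```text
[ 432.67976566 -158.62867522  196.22873685] [[-0.003  1.    -0.   ]
 [ 1.     0.003  0.   ]
 [ 0.    -0.    -1.   ]] (np.float64(284.29933156461345), np.float64(191.94188755376118))
```

View pics/w1.png

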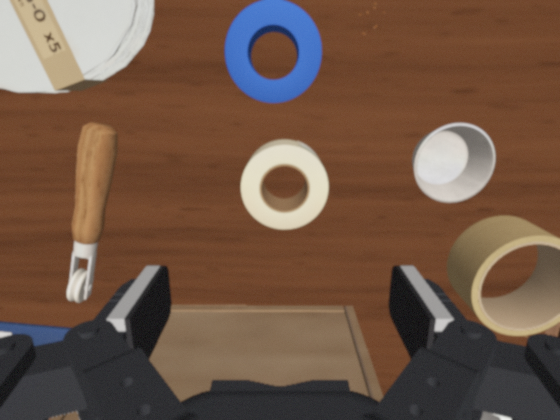

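The wrist view shows the cream roll's top ring centred near (285,187), against a predicted (284,192). The hand stands over it and both sides are clear. I'll measure the y offset precisely.

```bash
python3 - <<'E'
from h import *
f=env.grab_frame("wrist");im=f["image"];hsv=cv2.cvtColor(im,cv2.COLOR_RGB2HSV)
m=cv2.inRange(hsv,(15,10,215),(45,110,255))
c=blob(m,(285,187),70);p=np.array([onz(f,u,v,35)[:2] for u,v in c[:,0]],np.float32);print(cv2.boundingRect(c),cv2.minEnclosingCircle(p))
mm=np.zeros_like(m);cv2.drawContours(mm,[c],-1,255,-1);hole=mm&~m
h=blob(hole,(285,187),40);p=np.array([onz(f,u,v,35)[:2] for u,v in h[:,0]],np.float32);print(cv2.boundingRect(h),cv2.minEnclosingCircle(p))
E
```

```text
(242, 146, 85, 83) ((436.1998291015625, -158.80453491210938), 32.98957061767578)
(259, 164, 51, 50) ((436.1048583984375, -159.402587890625), 20.056901931762695)
```

Call:
drive_tool(series=[[[0.018,-0.003,-0.15],0],[[0.018,-0.003,-0.3],0],[[0.018,-0.003,-0.45],0],[[0.018,-0.003,-0.6],0],[[0.018,-0.003,-0.7],0],[[0.018,-0.003,-0.78],0],[[0.018,-0.003,-0.82],0],[[0.018,-0.003,-0.83],0],[[0.018,-0.003,-0.83],0]])

```text
time_s: 3.5
ee_pos: [436.5, -159.7, 30.6]
ee_rot: [[-0.003, 1.0, 0.0], [1.0, 0.003, 0.0], [0.0, 0.0, -1.0]]
wrist_force: [-0.4, 0.2, -0.5]
opening: 1.0
finger_force: 0.0
```

Call:
drive_tool(series=[[[0,0,0],0],[[0,0,0],0],[[0,0,0],0],[[0,0,0],0],[[0,0,0],0],[[0,0,0],0],[[0,0,0],0],[[0,0,0],0]], hand=1)

```text
time_s: 4.3
ee_pos: [436.7, -159.9, 31.4]
ee_rot: [[-0.003, 1.0, 0.001], [1.0, 0.003, 0.0], [0.0, 0.001, -1.0]]
wrist_force: [-2.8, 0.9, 16.2]
opening: 0.768
finger_force: 62.6
```

Call:
drive_tool(series=[[[0,0,0.1],0],[[0,0,0.3],0],[[0,0,0.5],0],[[0,0,0.7],0],[[0,0.1,0.75],0],[[0,0.3,0.75],0],[[0,0.5,0.75],0],[[0,0.7,0.75],0],[[0,0.9,0.75],0],[[0,1,0.75],0]])

```text
time_s: 5.3
ee_pos: [435.9, 43.3, 180.8]
ee_rot: [[-0.006, 1.0, 0.0], [1.0, 0.006, 0.001], [0.001, 0.001, -1.0]]
wrist_force: [1.2, -0.6, -1.1]
opening: 0.769
finger_force: 68.4
```

Call:
drive_tool(series=[[[0.1,0.15,0],0],[[0.2,0.35,0],0],[[0.3,0.55,0],0],[[0.4,0.75,0],0],[[0.5,0.88,0],0],[[0.51,0.9,0],0],[[0.51,0.9,0],0],[[0.51,0.9,0],0],[[0.51,0.9,0],0]])

```text
time_s: 6.2
ee_pos: [537.9, 219.1, 180.7]
ee_rot: [[-0.002, 1.0, -0.0], [1.0, 0.002, 0.0], [0.0, -0.0, -1.0]]
wrist_force: [-0.2, -0.1, -1.2]
opening: 0.763
finger_force: 68.3
```

```bash
python3 - <<'E'
from h import *
f=env.grab_frame("wrist");im=f["image"];cv2.imwrite("pics/w2.png",im[:,:,::-1])
o=env.get_obs();print(o["ee_pos"],o["opening"],o["finger_force"],"spindle px plate/top",proj(f,[540,221.5,48]),proj(f,[540,221.5,88]))
E
```

```text
[537.96881645 219.18817249 180.64060792] 0.7664193907713094 68.30312362093537 spindle px plate/top (np.float64(282.4222104755498), np.float64(195.05564534711115)) (np.float64(282.85120008554713), np.float64(213.43723705208387))
```

View pics/w2.png

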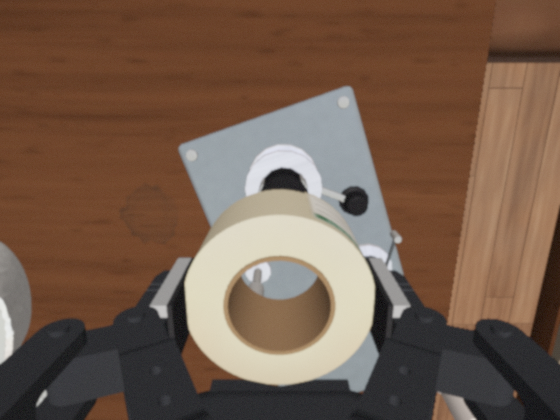

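Wrist view: the held roll's top ring is centred near (280,288). The spindle plate is centred near (284,187), partly hidden behind the roll, with the black hub inside it. I'll measure both from this same camera.

```bash
cat > m.py <<'E'
from h import *
from scipy.optimize import least_squares
def circ(p,r):
    s=least_squares(lambda q:np.hypot(p[:,0]-q[0],p[:,1]-q[1])-r,p.mean(0),loss="soft_l1",f_scale=.7); return s.x.round(1),round(float(np.sqrt(np.mean(s.fun**2))),2)
def roll(f,seed,rad,z,k=34,ring=True):
    hsv=cv2.cvtColor(f["image"],cv2.COLOR_RGB2HSV)
    m=cv2.inRange(hsv,(15,10,200),(45,110,255));c=blob(m,seed,rad)
    mm=np.zeros_like(m);cv2.drawContours(mm,[c],-1,255,-1)
    h=blob(mm&~m,seed,rad//2+8)
    g=lambda c:np.array([onz(f,u,v,z)[:2] for u,v in c[:,0]])
    return cv2.boundingRect(c),circ(g(c),34),cv2.boundingRect(h),circ(g(h),18.5)
E
python3 - <<'E'
from m import *
f=env.grab_frame("wrist");o=env.get_obs();print(o["ee_pos"])
print("roll",roll(f,(280,288),105,o["ee_pos"][2]+3.6))
hsv=cv2.cvtColor(f["image"],cv2.COLOR_RGB2HSV)
for T in (185,200,215):
    m=cv2.inRange(hsv,(0,0,T),(180,45,255))
    e=[]
    for a in np.radians(np.arange(190,351,5)):   # march inward from outside
        for r in np.arange(55,25,-.5):
            u,v=284+r*np.cos(a),186+r*np.sin(a)
            if m[int(round(v)),int(round(u))]: e.append((u,v));break
    e=np.array(e);p=np.array([onz(f,u,v,48)[:2] for u,v in e])
    print(T,len(e),e[:,0].min(),e[:,0].max(),e[:,1].min(),"plate",circ(p,27))
print(f["R"],-np.array(f["R"]).T@f["t"])
E
```

```text
[538.04630781 219.34174025 180.61730248]
roll ((185, 214, 189, 170), (array([538. , 220.4]), 1.04), (223, 255, 113, 94), (array([538.1, 221.2]), 0.44))
185 33 245.59249763252387 321.4226946144639 143.65326662047505 plate (array([540.4, 229.3]), 1.06)
200 33 245.59249763252387 320.4378868614517 144.63807437348726 plate (array([540.2, 228.8]), 1.18)
215 33 246.57730538553608 319.4530791084395 145.5 plate (array([540.2, 228.2]), 1.45)
[[ 9.99998147e-01  1.77145755e-03 -7.53904098e-04]
 [ 1.91366402e-03 -9.57440266e-01  2.88625148e-01]
 [-2.10530942e-04 -2.88626055e-01 -9.57441881e-01]] [538.20258253 292.56798235 298.2158702 ]
```

```bash
python3 - <<'E'
from m import *
f=env.grab_frame("wrist");im=f["image"].astype(int)
for u in (270,284,298): print(u,[(v,im[v,u].sum()//3) for v in range(140,190,1)][::1])
for v in (150,155,158,160,163,170,172): print(v,onz(f,284,v,48)[1].round(1))
print("proj top edge y for spindle y=221.5:",proj(f,[540,221.5+27,48]),"hub16 top@73",proj(f,[540,221.5+16,73]),proj(f,[540,237.5,48]))
E
```

```text
270 [(140, np.int64(162)), (141, np.int64(159)), (142, np.int64(162)), (143, np.int64(162)), (144, np.int64(161)), (145, np.int64(164)), (146, np.int64(173)), (147, np.int64(190)), (148, np.int64(213)), (149, np.int64(223)), (150, np.int64(228)), (151, np.int64(226)), (152, np.int64(219)), (153, np.int64(211)), (154, np.int64(216)), (155, np.int64(222)), (156, np.int64(224)), (157, np.int64(223)), (158, np.int64(221)), (159, np.int64(222)), (160, np.int64(223)), (161, np.int64(224)), (162, np.int64(225)), (163, np.int64(224)), (164, np.int64(225)), (165, np.int64(226)), (166, np.int64(226)), (167, np.int64(226)), (168, np.int64(224)), (169, np.int64(221)), (170, np.int64(209)), (171, np.int64(178)), (172, np.int64(128)), (173, np.int64(79)), (174, np.int64(37)), (175, np.int64(27)), (176, np.int64(28)), (177, np.int64(26)), (178, np.int64(30)), (179, np.int64(27)), (180, np.int64(33)), (181, np.int64(29)), (182, np.int64(30)), (183, np.int64(33)), (184, np.int64(35)), (185, np.int64(33)), (186, np.int64(33)), (187, np.int64(37)), (188, np.int64(53)), (189, np.int64(92))]
284 [(140, n
[... 1775 characters left out ...]
218)), (172, np.int64(205)), (173, np.int64(172)), (174, np.int64(120)), (175, np.int64(69)), (176, np.int64(47)), (177, np.int64(36)), (178, np.int64(36)), (179, np.int64(33)), (180, np.int64(34)), (181, np.int64(32)), (182, np.int64(36)), (183, np.int64(36)), (184, np.int64(37)), (185, np.int64(37)), (186, np.int64(32)), (187, np.int64(35)), (188, np.int64(38)), (189, np.int64(44))]
150 253.3
155 249.9
158 247.9
160 246.5
163 244.5
170 239.6
172 238.2
proj top edge y for spindle y=221.5: (np.float64(282.3331883461598), np.float64(157.10726228413273)) hub16 top@73 (np.float64(282.51373224720726), np.float64(181.77612951734218)) (np.float64(282.2680852151475), np.float64(173.05561472123256))
```

Both cameras agree on the remaining offset: about +2.2 mm in x and +4.4 mm in y. I'll correct that and lower until the hub tip just enters the bore.

Call:
drive_tool(series=[[[0.011,0.022,-0.05],0],[[0.011,0.022,-0.12],0],[[0.011,0.022,-0.2],0],[[0.011,0.022,-0.26],0],[[0.011,0.022,-0.3],0],[[0.011,0.022,-0.34],0],[[0.011,0.022,-0.34],0],[[0.011,0.022,-0.34],0]])

```text
time_s: 7.15
ee_pos: [540.6, 224.4, 112.4]
ee_rot: [[-0.003, 1.0, 0.0], [1.0, 0.003, 0.0], [0.0, 0.0, -1.0]]
wrist_force: [0.7, -0.4, -1.5]
opening: 0.765
finger_force: 68.3
```

```bash
python3 - <<'E'
from m import *
f=env.grab_frame("wrist");im=f["image"];o=env.get_obs();print(o["ee_pos"])
print("roll",roll(f,(280,288),105,o["ee_pos"][2]+3.6))
cv2.imwrite("pics/w3.png",cv2.resize(im[200:400,150:410],None,fx=3,fy=3,interpolation=3)[:,:,::-1])
print(proj(f,[540.3,223.7,88]))
E
```

```text
[540.69184842 224.5231843  112.71007026]
roll ((185, 215, 189, 169), (array([540.6, 225.8]), 1.13), (223, 255, 113, 94), (array([540.7, 226.7]), 0.43))
(np.float64(278.37808228523767), np.float64(272.4801843075222))
```

View pics/w3.png

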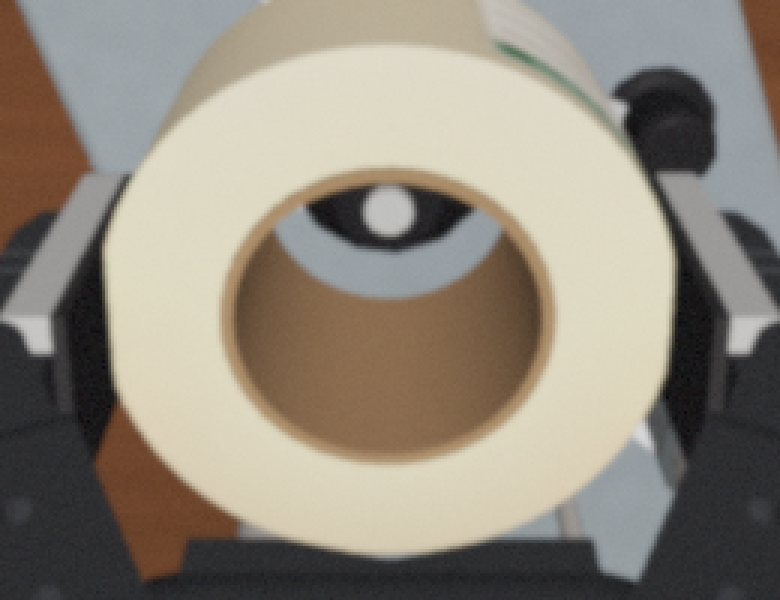

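The hub's light cap shows at crop (389,211), i.e. px (279.7,270.3), inside the bore. The bore's bottom rim is at px (279.7,299.3), and x is centred. Checking y from those two points.

```bash
python3 - <<'E'
from m import *
f=env.grab_frame("wrist");o=env.get_obs()
print("hub",onz(f,279.7,270.3,88),"bore bottom centre y",onz(f,279.7,299.3,o["ee_pos"][2]-31.4)[1]+18.5)
E
```

```text
hub [540.962285   224.67480641  88.        ] bore bottom centre y 225.26788811931317
```

Call:
drive_tool(series=[[[0,-0.004,-0.02],0],[[0,-0.004,-0.04],0],[[0,-0.004,-0.06],0],[[0,-0.004,-0.08],0],[[0,-0.004,-0.1],0],[[0,-0.004,-0.12],0],[[0,-0.004,-0.135],0],[[0,-0.004,-0.15],0],[[0,-0.004,-0.158],0],[[0,-0.004,-0.163],0],[[0,-0.004,-0.163],0]])

```text
time_s: 8.35
ee_pos: [540.4, 223.7, 79.7]
ee_rot: [[-0.003, 1.0, -0.0], [1.0, 0.003, 0.0], [0.0, -0.0, -1.0]]
wrist_force: [0.6, -0.1, -0.6]
opening: 0.764
finger_force: 68.3
```

Call:
drive_tool(series=[[[0,0,-0.003],0],[[0,0,-0.003],0],[[0,0,-0.003],0],[[0,0,-0.003],0],[[0,0,-0.003],0],[[0,0,-0.003],0]], hand=-1)

```text
time_s: 8.95
ee_pos: [540.4, 223.7, 79.1]
ee_rot: [[-0.003, 1.0, 0.0], [1.0, 0.003, -0.0], [-0.0, 0.0, -1.0]]
wrist_force: [-0.1, 0.1, 0.2]
opening: 0.999
finger_force: 0.0
```

Call:
drive_tool(series=[[[0,0,0.03],0],[[0,0,0.1],0],[[0,0,0.2],0],[[0,0,0.35],0],[[0,0,0.5],0],[[0,0,0.5],0],[[0,0,0.5],0]])

```text
time_s: 9.65
ee_pos: [540.6, 223.9, 180.3]
ee_rot: [[-0.003, 1.0, 0.001], [1.0, 0.003, 0.001], [0.001, 0.001, -1.0]]
wrist_force: [0.4, -0.3, -0.3]
opening: 1.006
finger_force: 0.0
```

```bash
python3 - <<'E'
from m import *
f=env.grab_frame("wrist");im=f["image"];o=env.get_obs();print(o["ee_pos"],o["wrist_force"])
print("roll",roll(f,tuple(int(round(x)) for x in proj(f,[541,224,83])),70,83))
g=env.grab_frame("top")
a=cv2.resize(g["image"][145:245,115:235],None,fx=3,fy=3,interpolation=3)
W=np.zeros((420,560+360,3),np.uint8);W[:,:560]=im;W[:300,560:]=a
cv2.imwrite("pics/w4.png",cv2.resize(W,(800,365))[:,:,::-1])
E
```

```text
[540.26350084 223.78152536 179.43877093] [ 0.07894266 -0.60631447 -0.44537975]
roll ((223, 158, 112, 107), (array([540.2, 224.7]), 0.55), (247, 184, 64, 60), (array([540.2, 224.3]), 0.43))
```

View pics/w4.png

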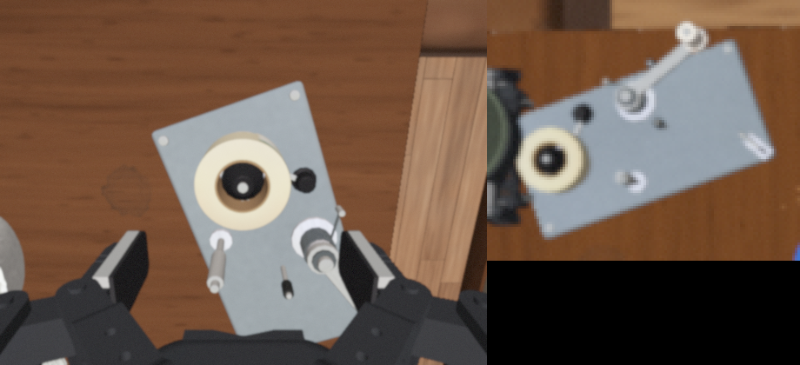

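The roll sits on the plate with the hub protruding through its bore, at (242,183) in the view. The fit is 34 mm radius at z=83, centred at (540.2,224.5), so it is seated. Next I'll go above the roller with the jaws half closed.

Call:
drive_tool(series=[[[0.1,-0.12,0],0],[[0.25,-0.3,0],0],[[0.4,-0.48,0],0],[[0.55,-0.65,0],0],[[0.64,-0.758,0],0],[[0.64,-0.758,0],0],[[0.64,-0.758,0],0],[[0.64,-0.758,0],0]], hand=0)

```text
time_s: 10.55
ee_pos: [667.7, 73.1, 178.4]
ee_rot: [[-0.004, 1.0, -0.001], [1.0, 0.004, 0.0], [0.0, -0.001, -1.0]]
wrist_force: [-0.8, 0.0, -0.9]
opening: 0.499
finger_force: 0.0
```

```bash
python3 - <<'E'
from m import *
f=env.grab_frame("wrist");im=f["image"];o=env.get_obs();print(o["ee_pos"],o["opening"])
print(proj(f,[668.3,72,104]),proj(f,[668.3,72,62]))
cv2.imwrite("pics/w5.png",im[:,:,::-1])
E
```

```text
[667.79708602  73.3144869  178.71030631] 0.49980107684219066
(np.float64(280.45407272388405), np.float64(230.25838594143968)) (np.float64(280.4527267609797), np.float64(207.0839498664227))
```

View pics/w5.png

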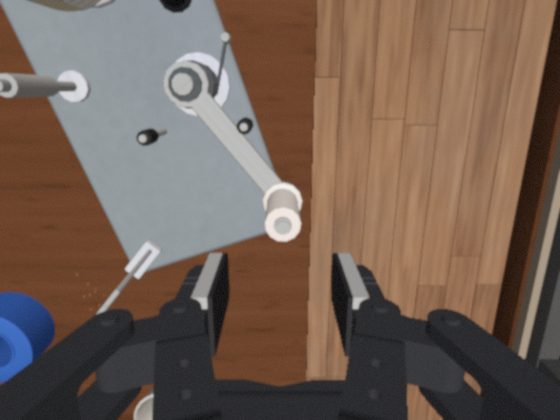

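The roller top is at (283,225), predicted (280,230), so it is about (669,73). It is centred between the jaws and nothing is beside them. Descending and gripping.

Call:
drive_tool(series=[[[0.007,0,-0.1],0],[[0.007,0,-0.2],0],[[0.007,0,-0.3],0],[[0.007,0,-0.38],0],[[0.007,0,-0.42],0],[[0.007,0,-0.43],0],[[0.007,0,-0.43],0]])

```text
time_s: 11.3
ee_pos: [670.0, 72.2, 93.4]
ee_rot: [[-0.003, 1.0, 0.0], [1.0, 0.003, 0.0], [0.0, 0.0, -1.0]]
wrist_force: [0.2, -0.3, 0.4]
opening: 0.502
finger_force: 0.0
```

Call:
drive_tool(series=[[[0,0,0],0],[[0,0,0],0],[[0,0,0],0],[[0,0,0],0],[[0,0,0],0],[[0,0,0],0],[[0,0,0],0],[[0,0,0],0]], hand=1)

```text
time_s: 12.1
ee_pos: [669.6, 72.0, 94.0]
ee_rot: [[-0.003, 1.0, -0.0], [1.0, 0.003, 0.0], [0.0, -0.0, -1.0]]
wrist_force: [-6.2, -0.9, 7.7]
opening: 0.212
finger_force: 58.2
```

```bash
python3 - <<'E'
import numpy as np
f0=np.radians(19.04-70)
for t in list(np.arange(0.06,1.1,.06))+[1.1,1.13,1.15]:
    p=95*np.array([np.cos(f0-t)-np.cos(f0),np.sin(f0-t)-np.sin(f0)]);print(round(t,2),(p/200).round(3),(p).round(1))
E
```

```text
0.06 [-0.023 -0.017] [-4.5 -3.5]
0.12 [-0.046 -0.033] [-9.3 -6.6]
0.18 [-0.071 -0.048] [-14.2  -9.5]
0.24 [-0.096 -0.061] [-19.3 -12.1]
0.3 [-0.122 -0.072] [-24.5 -14.4]
0.36 [-0.149 -0.082] [-29.8 -16.3]
0.42 [-0.176 -0.09 ] [-35.3 -18. ]
0.48 [-0.204 -0.096] [-40.8 -19.3]
0.54 [-0.232 -0.101] [-46.5 -20.3]
0.6 [-0.261 -0.104] [-52.1 -20.9]
0.66 [-0.289 -0.106] [-57.8 -21.2]
0.72 [-0.318 -0.106] [-63.5 -21.1]
0.78 [-0.346 -0.104] [-69.2 -20.8]
0.84 [-0.374 -0.1  ] [-74.8 -20. ]
0.9 [-0.402 -0.095] [-80.4 -19. ]
0.96 [-0.43  -0.088] [-86.  -17.5]
1.02 [-0.457 -0.079] [-91.4 -15.8]
1.08 [-0.484 -0.069] [-96.7 -13.8]
1.1 [-0.492 -0.065] [-98.5 -13. ]
1.13 [-0.505 -0.059] [-101.   -11.8]
1.15 [-0.514 -0.055] [-102.7  -11. ]
```

Call:
drive_tool(series=[[[-0.023,-0.017,0],0],[[-0.046,-0.033,0],0],[[-0.071,-0.048,0],0],[[-0.096,-0.061,0],0],[[-0.122,-0.072,0],0],[[-0.149,-0.082,0],0],[[-0.176,-0.09,0],0],[[-0.204,-0.096,0],0],[[-0.232,-0.101,0],0],[[-0.261,-0.104,0],0],[[-0.289,-0.106,0],0],[[-0.318,-0.106,0],0],[[-0.346,-0.104,0],0],[[-0.374,-0.1,0],0],[[-0.402,-0.095,0],0],[[-0.43,-0.088,0],0],[[-0.457,-0.079,0],0],[[-0.484,-0.069,0],0],[[-0.492,-0.065,0],0],[[-0.492,-0.065,0],0]])

```text
time_s: 14.1
ee_pos: [572.4, 58.1, 94.0]
ee_rot: [[-0.002, 1.0, 0.003], [1.0, 0.002, -0.001], [-0.001, 0.003, -1.0]]
wrist_force: [6.9, -5.9, 5.8]
opening: 0.212
finger_force: 58.5
```

Call:
drive_tool(series=[[[-0.007,0.003,0],0],[[-0.014,0.006,0],0],[[-0.02,0.009,0],0],[[-0.025,0.012,0],0],[[-0.025,0.012,0],0],[[-0.025,0.012,0],0],[[-0.025,0.012,0],0]])

```text
time_s: 14.8
ee_pos: [567.9, 60.1, 94.0]
ee_rot: [[-0.002, 1.0, 0.004], [1.0, 0.002, -0.001], [-0.001, 0.004, -1.0]]
wrist_force: [7.7, -4.9, 5.3]
opening: 0.212
finger_force: 58.5
```

```bash
python3 - <<'E'
from m import *
f=env.grab_frame("wrist");im=f["image"];o=env.get_obs();print(o["ee_pos"],o["opening"],o["wrist_force"],o["finger_force"])
cv2.imwrite("pics/w6.png",im[:,:,::-1])
for t in (1.0,1.06,1.13):
    a=np.radians(19.04-70)-t;print(t,609+95*np.cos(a),146+95*np.sin(a))
E
```

```text
[567.87674903  60.11670479  94.05631892] 0.21068006389460775 [ 6.58336828 -5.94176725  5.45042384] 58.4690397977829
1.0 579.2403377628248 55.78158445456245
1.06 573.8840314322306 57.72843746966167
1.13 567.7960660080539 60.40072533258618
```

View pics/w6.png

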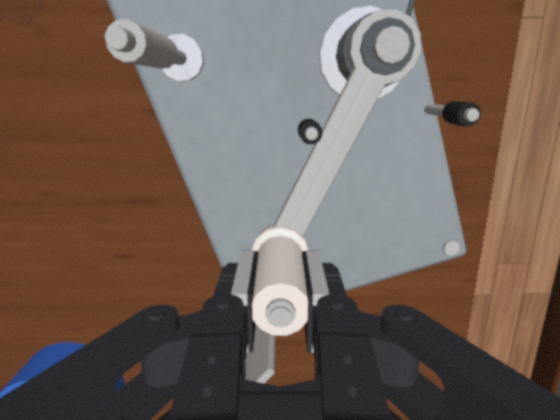

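The roller is held between the jaws at (280,285), and the arm bar lies right beside the front stop pin at (311,131). The force shows only the spring so far, so I'll press on until the stop is felt.

Call:
drive_tool(series=[[[-0.005,0.002,0],0],[[-0.01,0.005,0],0],[[-0.014,0.007,0],0],[[-0.014,0.007,0],0],[[-0.014,0.007,0],0],[[-0.014,0.007,0],0]])

```text
time_s: 15.45
ee_pos: [567.0, 60.5, 94.3]
ee_rot: [[-0.001, 1.0, 0.008], [1.0, 0.001, -0.002], [-0.002, 0.008, -1.0]]
wrist_force: [20.3, -11.6, -4.6]
opening: 0.213
finger_force: 58.7
```

The stop is felt: force rose from 9 to 23 N over 0.9 mm. I'll check quickly that the roll and bystanders haven't moved, then hand in.

```bash
python3 - <<'E'
from m import *
f=env.grab_frame("top");g=cv2.imread("pics/top0.png")[:,:,::-1]
for n,(u,v) in dict(tape=(306,172),pot=(272,197)).items():
    print(n,np.abs(f["image"][v-20:v+20,u-20:u+20].astype(int)-g[v-20:v+20,u-20:u+20]).mean())
hsv=cv2.cvtColor(f["image"],cv2.COLOR_RGB2HSV);u,v=proj(f,[540.3,223,83])
try:
    c=blob(cv2.inRange(hsv,(15,20,150),(40,150,255)),(int(u),int(v)),20);print("roll",circ(np.array([onz(f,a,b,83)[:2] for a,b in c[:,0]]),34),cv2.boundingRect(c))
except Exception as e: print(e)
o=env.get_obs();print(o["ee_pos"],o["wrist_force"],o["qvel"])
print(env.finish_job())
E
```

```text
tape 1.56875
pot 1.5572916666666667
roll (array([615.3, 270.5]), 0.0) (129, 187, 2, 2)
[567.0473301   60.55834993  94.33109917] [ 20.9750275  -11.22272507  -5.47419776] [ 0.03943664  0.03072952 -0.00452092  0.02556785  0.09829999 -0.01874015
  0.02275582]
the job is handed in; nothing more can be done
None
```

The label roll was placed on the spindle plate and released, and I handed the job in with the gripper holding the tension arm by its roller at its stop (about 23 N at the wrist). The tape roll and sauce pot haven't moved. My last camera check of the roll gave no usable reading, so its seating rests on the close-up taken right after I let go, and the hand-in returned no verdict.

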